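# Reject a heat sink down the chute

### The arm

A 6-joint arm with a two-finger parallel gripper is mounted at the origin on a cart in front of the work surface, level with it; the furniture and walls round the work are solid. World frame = base frame: x ahead of the robot, y to its left, z up, the work surface at z = 0. Lengths are in m, angles in rad, forces in N, time in s.
With the tool pointing down it reaches from about 0.425 to 0.95 m from the base axis. Payload 3.5 kg.
Tool frame: the origin (TCP) lies between the finger pads; the fingertips stand 11 mm ahead of it and the grasp point (between the pads) lies 8 mm behind it (ctrl.tcp_to_tips is the distance from the TCP to the fingertips, in m); z points along the fingers, y is the direction in which the jaws open and shut (so a half turn about z gives the same grasp; the last joint's range is limited). The gripper opens to 85 mm and grips with 20 to 120 N. Pads are 22 mm wide; open, the fingers measure 114 mm over their backs; the gripper's body (76 mm by 85 mm) begins 54 mm behind the grasp point. The pads swing forward as they close: fully open they stand 13 mm farther back than shut.
Start: joints at [0.965, 0.286, 1.577, -0, 1.279, -0.15], TCP at [0.297, 0.606, 0.215] pointing down, gripper open.
Joint ranges: [-2.77, 2.77], [-0.9, 2.22], [0.21, 2.48], [-1.53, 4.67], [0.24, 2.81], [-2.84, 2.84]. Speed limits (rad/s): [2.79, 2.79, 3.14, 3.14, 3.14, 3.14].

### API

Orientations are given as a unit quaternion [x, y, z, w].
In Python, from plant import monitor, vision, workorder, ctrl gives the robot as it stands.
- The arm moves only by the tool jog_arm, never from a script. Its argument "series" is a list of rows, each a list of 4 numbers: the shift along the tool's x, y, z in m, then the turn about the tool's z in rad. In form: [[tx, ty, tz, spin], ...]. A call has exactly 8 rows; each row shifts and turns the pose as measured when the row begins, along the tool's axes as they then stand; what a row does not reach is not made up. A row lasts 1/12 s, in which the tool goes at most 41.7 mm and 7.16 degrees, less where a joint would pass 70% of its speed; a pose out of reach is approached as far as the arm can. A call is refused whole if a number of a shift passes 0.0417 or a number of a turn 0.125, either way. A call with a gripper value outside its range is refused whole. "grip" is the finger opening in m, from 0 to 0.0854, set as the call begins (left out, the last holds). The fingers move at their own pace and stop on an object; "grip_force" is the grip in N (left out, the last holds). Time passes only in rows, so rows that do not move let the fingers close, or fill a call up. It gives the time, the measured TCP pose, the force and the opening at its end, in the units of the state.
- monitor.get_state(): the state, without advancing time (a new reading comes with each control period).
- vision.read_camera(name): name is "scene" or "top"; returns the picture (420x560x3 uint8, red, green, blue); there is no depth.
- vision.get_calibration(name): a dict with "vfov" (degrees; the focal length in pixels is half the picture's height over the tangent of half this angle, whatever the lens; pixels are square), "cx", "cy" (the principal point, pixels), "R" (3x3) and "t" (3): a world point X has camera coordinates R X + t. Camera axes: x right, y down, z forward; pixel columns grow to the right and rows downward; lengths in m; the calibration is good to about 2 mm. A picture is of the moment at which its call begins. get_calibration takes no time and is no camera call.
- workorder.sign_off(): hands the job in, once; it reports no verdict.
The state is a dict: "time": time; "qpos": joint angles; "dq": joint speeds; "joint_efforts": joint torques, N m; "eef_pos": TCP position; "tcp_rot": TCP orientation; "contact_force": force on the tool from outside, world axes, zero at the start; "wrist_torque": the same for the moment, N m; "opening": opening from 0.0 (shut) to 1.0 (fully open).
Only numpy, scipy, OpenCV 4.12 (cv2) and the standard library are available. Lean on these libraries where they do the work, as an engineer would, in place of code of your own. Each camera call takes 0.05 s, during which the arm holds its last target.

### The job

Reject the heat sink: push it along the ledge of the stand, towards the stop bracket, until it presses the sprung orange stop in by one to two millimetres, and hold it so for about half a second; it then stands square before the chute's mouth. Then push it sideways off the ledge through the mouth, so that it drops down the chute and comes to rest in the blue catch pocket at the bottom. Push gently (never harder than about 12 N), do not lift the heat sink, and leave the side cutter and the red dish of parts alone.

Things in the scene. Friction and masses are not known exactly. Their poses are not given: they have to be found in the camera images.
- stand: Fixed grey inspection stand; origin on the bench under the ledge. The ledge is a level aluminium plate, x -115 to +125 mm, y -36 to +36 mm, top 120 mm above the bench. Its +y side is open. At its -y side a separate chute unit (stop, mouth, fence, slide, blue pocket) is clamped somewhere along x; its place is not measured (see stop_limit).
- stop_limit (a point): Point on the ledge's top: the farthest place to +x where the free face of the sprung orange stop can be. It really lies anywhere from here to 56 mm on to -x: feel for it. The face looks to +x; pad 34 mm wide (y -17 to +17), 2.5 to 20.5 mm above the ledge; yields to -x at 5 N per mm, bottoms at 5 mm. Bracket behind it 24 mm above the ledge. Axes as the stand's.
- stand_edge (a point): Point on the ledge's -y edge, at its top. The chute's mouth in this edge is 63 mm wide: from 7 mm behind the stop's free face to 56 mm on its +x side, with blue cheeks 17 mm above the ledge. On +x of it a steel fence, 12 mm high, bars the edge. The slide falls to -y from 6 mm below the ledge to the blue pocket, 75 mm wide, 62 to 156 mm out from this edge, walls 52 mm above the bench. Axes as the stand's.
- heat_sink_center (a point): Centre, half-way up, of the loose finned aluminium heat sink that lies on the ledge: 48 mm along its own x, 40 mm along y, 28 mm high, about 0.11 to 0.22 kg, its fins along its y. Its x is roughly along the stand's x (within 0.1 rad); it starts 35 to 70 mm on the +x side of the stand's origin. Sliding on the ledge takes up to about 3 N.
- side_cutter: Bystander: red-handled side cutter, 136x54x12 mm, lying loose on the bench left of the stand; origin at the centre of its underside.
- parts_dish: Bystander: red round dish with small parts, 76 mm across, 22 mm high, loose on the bench left of the stand; origin at the centre of its underside.
Mind the look-alikes: they are no part of the job. There is more than one size of the part that bears heat_sink_center; the job needs the middle-sized.

How it is judged:
By the outcome, as a careful person would: the job done as asked, in the order asked, and still so for the second after the job is handed in, with the robot touching nothing.
It also fails if it takes over 64 s, if anything falls off the work surface, if the arm or the gripper's body presses on something with over 40 N, if the wrist force passes 120 N, or if a joint passes its speed limit or range.

## Working session

There is one attempt and no reset: what is moved stays moved. The work goes in short steps, Python scripts to look and compute and a tool call to move; the robot and the scene stay as the last step left them, time stands still between calls to the robot, and variables do not carry over. Pictures are saved under pics/ and viewed, and the job is handed in when it is done.

Besides the shell and the picture viewer there is one more tool, called after "Emit:" in YAML: its name, and indented under it one key for each argument. jog_arm: Moves the arm, as the interface text tells. Its arguments: {"type":"object","properties":{"series":{"type":"array","items":{"type":"array","items":{"type":"number"}}},"grip":{"type":"number"},"grip_force":{"type":"number"}},"required":["series"]}

```bash
mkdir -p pics; ls; python3 - <<'E'
from plant import monitor, vision, workorder, ctrl
import cv2
print(monitor.get_state())
for n in("scene","top"):
    c=vision.get_calibration(n);print(n,c)
    cv2.imwrite(f"pics/{n}0.png",vision.read_camera(n)[:,:,::-1])
print(ctrl.tcp_to_tips)
E
```

```text
pics
{'time': 0.0, 'qpos': array([ 9.64991142e-01,  2.87164664e-01,  1.57819999e+00, -1.05226217e-05,
        1.27860717e+00, -1.49999584e-01]), 'dq': array([-3.23243634e-04, -1.17676867e-04, -6.16085995e-04,  1.30585451e-03,
        7.50935719e-04,  2.81338167e-05]), 'joint_efforts': array([ 5.70411103e-04, -4.05974579e+01, -2.92633009e+01, -2.18495247e-04,
        5.87600793e-03, -1.56659208e-06]), 'eef_pos': array([0.29669356, 0.60551074, 0.21353545]), 'tcp_rot': array([ 2.25933409e-01,  9.74142022e-01, -1.10750968e-03, -4.34243107e-04]), 'contact_force': array([0.48861225, 0.38956211, 0.238829  ]), 'wrist_torque': array([-0.01592318, -0.03070029, -0.01081566]), 'opening': 0.9989307007451694}
scene {'vfov': 49.92665822941262, 'cx': 283.91806271263613, 'cy': 210.203330338709, 'R': array([[ 0.83846941, -0.54494   ,  0.00307221],
       [-0.26887904, -0.41859994, -0.86745498],
       [ 0.47399695,  0.72650842, -0.49750619]]), 't': array([-0.48662607,  0.18661449,  0.9426146 ])}
top {'vfov': 42.98898928377346, 'cx': 292.6243700391061, 'cy': 195.92509228333714, 'R': array([[-6.51437147e-04, -9.99999551e-01,  6.88687950e-04],
       [-9.83407058e-01,  5.15691904e-04, -1.81411938e-01],
       [ 1.81411502e-01, -7.95439067e-04, -9.83406953e-01]]), 't': array([-0.14698924,  0.51373481,  1.2176577 ])}
0.011
```

View pics/scene0.png

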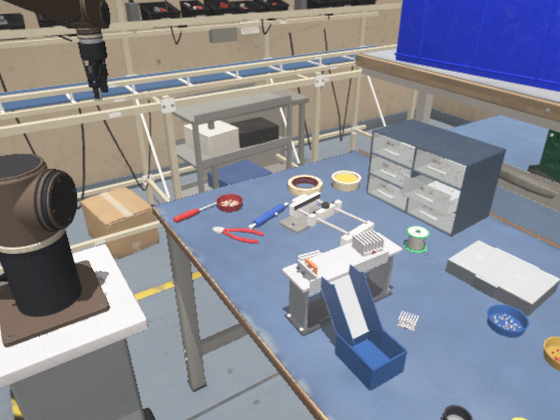

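View pics/top0.png

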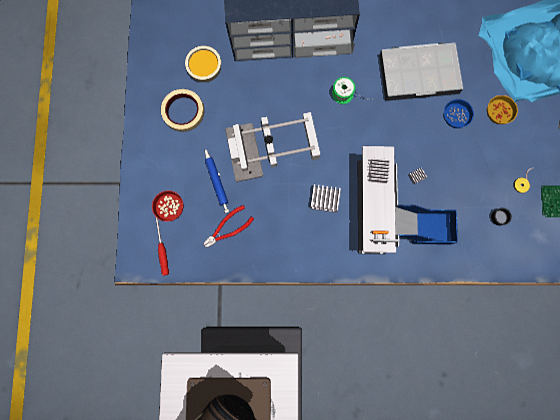

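The pictures show three finned parts in the top view: (378,170) on the ledge, a larger one at (325,197) on the bench, and a small one at (418,175) on the bench. The job's part is the middle-sized one lying on the ledge, (378,170). I'll check that in a close crop.

```bash
python3 - <<'E'
import cv2
a=cv2.imread("pics/top0.png")[135:265,300:470]
cv2.imwrite("pics/top0c.png",cv2.resize(a,None,fx=4.6,fy=4.6,interpolation=cv2.INTER_CUBIC))
a=cv2.imread("pics/scene0.png")[215:390,270:430]
cv2.imwrite("pics/scene0c.png",cv2.resize(a,None,fx=3.4,fy=3.4,interpolation=cv2.INTER_CUBIC))
E
```

```text
(no output)
```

View pics/top0c.png

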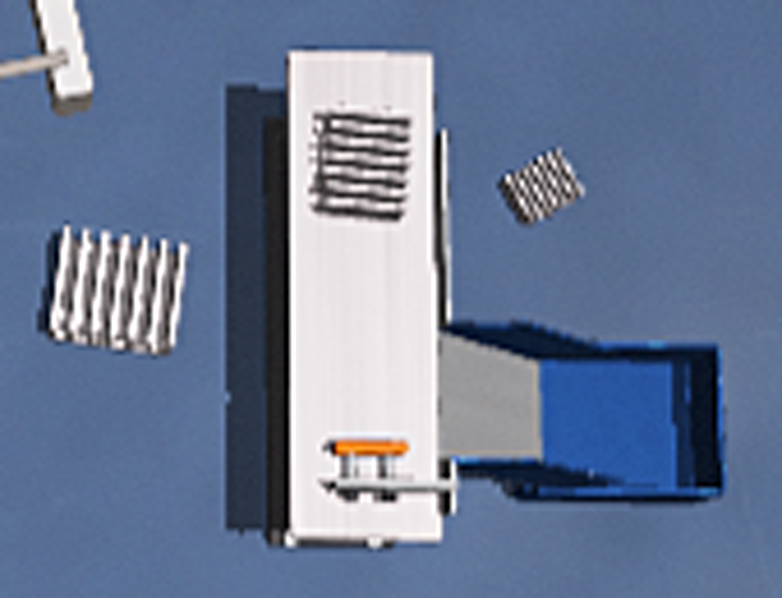

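View pics/scene0c.png

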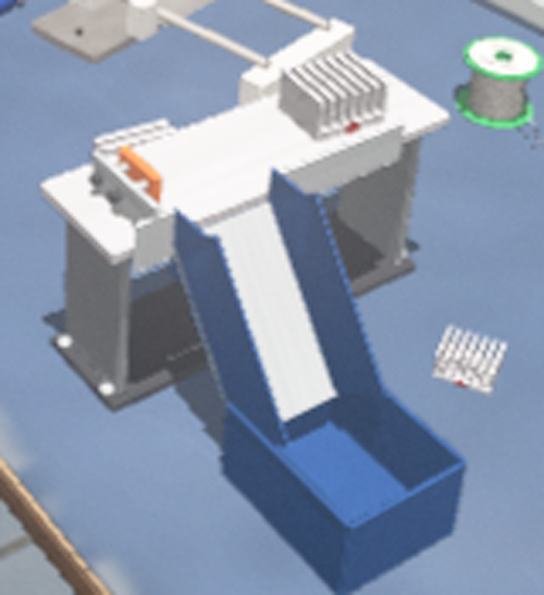

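The crop confirms it: the part on the ledge is middle-sized, at crop (362,165). In the same crop, the orange stop's pad is at (368,447), its face edge at about row 440, and the ledge corners are at (287,52), (433,52), (290,540) and (441,540). Next I'll convert these to positions.

```bash
cat > h.py <<'E'
import numpy as np
from plant import monitor, vision, ctrl
def ray(n,px,z):
    c=vision.get_calibration(n);f=210/np.tan(np.radians(c['vfov']/2))
    d=np.array([(px[0]-c['cx'])/f,(px[1]-c['cy'])/f,1.])
    R=np.array(c['R']);o=-R.T@np.array(c['t']);d=R.T@d
    return o+d*(z-o[2])/d[2]
def tc(p,z): return ray("top",((p[0]+.5)/4.6-.5+300,(p[1]+.5)/4.6-.5+135),z)
def sc(p,z): return ray("scene",((p[0]+.5)/3.4-.5+270,(p[1]+.5)/3.4-.5+215),z)
def st():
    s=monitor.get_state();q=s['tcp_rot'];x,y,z,w=q
    from scipy.spatial.transform import Rotation as Ro
    R=Ro.from_quat(q).as_matrix()
    print(round(s['time'],2),s['eef_pos'].round(4),'F',s['contact_force'].round(2),'op',round(s['opening'],3),'q',s['qpos'].round(2));print(R.round(4))
    return s,R
E
python3 - <<'E'
from h import *
for p in[(287,52),(433,52),(290,540),(441,540)]:print('ledge',tc(p,.12).round(4))
for p in[(318,112),(411,117),(403,217),(312,214)]:print('hs top',tc(p,.148).round(4))
for p in[(332,441),(407,443),(332,455)]:print('stop top',tc(p,.1405).round(4))
print('cheeks',tc((445,330),.12).round(4),tc((445,460),.12).round(4))
for p in[(447,118),(42,188),(120,260)]:print('ledge sc',sc(p,.12).round(4))
for p in[(282,80),(320,105),(385,85),(345,55)]:print('hs sc',sc(p,.148).round(4))
print('stop',sc((122,147),.1405),sc((160,178),.1405))
st()
E
```

```text
ledge [ 0.6157 -0.3049  0.12  ]
ledge [ 0.6156 -0.377   0.12  ]
ledge [ 0.3752 -0.3005  0.12  ]
ledge [ 0.3752 -0.3724  0.12  ]
hs top [ 0.5779 -0.3153  0.148 ]
hs top [ 0.5754 -0.3598  0.148 ]
hs top [ 0.5264 -0.3544  0.148 ]
hs top [ 0.5279 -0.3111  0.148 ]
stop top [ 0.4202 -0.3188  0.1405]
stop top [ 0.4192 -0.3541  0.1405]
stop top [ 0.4135 -0.3186  0.1405]
cheeks [ 0.4765 -0.378   0.12  ] [ 0.4134 -0.3757  0.12  ]
ledge sc [ 0.6102 -0.3805  0.12  ]
ledge sc [ 0.3752 -0.3085  0.12  ]
ledge sc [ 0.3761 -0.3807  0.12  ]
hs sc [ 0.5257 -0.3288  0.148 ]
hs sc [ 0.527  -0.3598  0.148 ]
hs sc [ 0.5718 -0.3646  0.148 ]
hs sc [ 0.5745 -0.3285  0.148 ]
stop [ 0.41698299 -0.32401458  0.1405    ] [ 0.41774832 -0.3575937   0.1405    ]
0.1 [0.2968 0.6056 0.2137] F [ 0.28  0.29 -0.41] op 1.001 q [ 0.96  0.29  1.58 -0.    1.28 -0.15]
[[-8.979e-01  4.402e-01 -1.200e-03]
 [ 4.402e-01  8.979e-01 -1.700e-03]
 [ 3.000e-04 -2.100e-03 -1.000e+00]]
```

```bash
python3 - <<'E'
from h import *
import cv2
g=cv2.imread("pics/top0.png",0).astype(float)
L=[];Rr=[]
for v in range(150,250,2):
    r=g[v]
    def cross(a,b):
        seg=r[a:b+1];d=np.diff(seg);i=np.argmax(abs(d));
        w=abs(d[max(0,i-2):i+3]);return a+max(0,i-2)+.5+(w*np.arange(len(w))).sum()/w.sum()
    L.append(ray("top",(cross(357,369),v),.12)); Rr.append(ray("top",(cross(391,399),v),.12))
L=np.array(L);Rr=np.array(Rr)
for A in(L,Rr):
    vx=cv2.fitLine(A[:,:2].astype(np.float32)*1000,cv2.DIST_HUBER,0,.1,.01).ravel();print(vx, 'slope',vx[1]/vx[0],'y at .49',vx[3]/1000+(.49-vx[2]/1000)*vx[1]/vx[0])
E
```

```text
[ 9.9969995e-01 -2.4495983e-02  4.7708847e+02 -3.0260233e+02] slope -0.024503335 y at .49 -0.3029187
[ 9.9984848e-01 -1.7405866e-02  4.9388669e+02 -3.7491766e+02] slope -0.017408503 y at .49 -0.37485
```

Emit:
jog_arm:
  series:
    - [0,0,0,-0.109]
    - [0,0,0,-0.109]
    - [0,0,0,-0.109]
    - [0,0,0,-0.109]
    - [-0.03,-0.028,0,0]
    - [-0.03,-0.028,0,0]
    - [-0.03,-0.028,0,0]
    - [-0.03,-0.028,0,0]
  grip: 0.012

```text
time: 0.77
eef_pos: [0.4115, 0.4942, 0.2069]
tcp_rot: [-0.009, 1.0, -0.004, -0.005]
contact_force: [0.7, 0.2, 0.0]
opening: 0.141
```

```bash
python3 -c "
from h import *
st()"
```

```text
0.77 [0.4115 0.4942 0.2069] F [0.69 0.19 0.01] op 0.141 q [ 0.72  0.23  1.66  0.    1.26 -0.87]
[[-0.9998 -0.0177 -0.0098]
 [-0.0177  0.9998 -0.0075]
 [ 0.01   -0.0074 -0.9999]]
```

Emit:
jog_arm:
  series:
    - [-0.012,-0.038,-0.001,0.03]
    - [-0.012,-0.038,-0.001,0]
    - [-0.012,-0.038,-0.001,0]
    - [-0.012,-0.038,-0.001,0]
    - [-0.012,-0.038,-0.001,0]
    - [-0.012,-0.038,-0.001,0]
    - [-0.012,-0.038,-0.001,0]
    - [-0.012,-0.038,-0.001,0]

```text
time: 1.43
eef_pos: [0.5075, 0.1751, 0.2112]
tcp_rot: [0.006, 1.0, -0.005, -0.008]
contact_force: [1.0, -0.2, -0.0]
opening: 0.14
```

Emit:
jog_arm:
  series:
    - [-0.008,-0.038,0,0]
    - [-0.008,-0.038,0,0]
    - [-0.008,-0.038,0,0]
    - [-0.008,-0.038,0,0]
    - [-0.008,-0.038,0,0]
    - [-0.008,-0.038,0,0]
    - [-0.008,-0.038,0,0]
    - [-0.008,-0.038,0,0]

```text
time: 2.1
eef_pos: [0.5654, -0.1453, 0.2105]
tcp_rot: [0.007, 1.0, -0.005, -0.009]
contact_force: [0.9, -0.1, 0.0]
opening: 0.136
```

```bash
python3 -c "
from h import *
st()"
```

```text
2.1 [ 0.5654 -0.1453  0.2105] F [ 0.93 -0.14  0.03] op 0.136 q [-0.42  0.1   1.8  -0.02  1.25 -1.97]
[[-0.9997  0.0137 -0.0186]
 [ 0.0138  0.9999 -0.009 ]
 [ 0.0185 -0.0093 -0.9998]]
```

Emit:
jog_arm:
  series:
    - [-0.008,-0.033,0,0.005]
    - [-0.008,-0.033,0,0]
    - [-0.008,-0.033,0,0]
    - [-0.008,-0.033,0,0]
    - [-0.008,-0.033,0,0]
    - [-0.008,-0.033,0,0]
    - [0,0,0,0]
    - [0,0,0,0]

```text
time: 2.77
eef_pos: [0.6066, -0.3625, 0.204]
tcp_rot: [0.015, 1.0, -0.003, -0.013]
contact_force: [-0.0, -0.0, 0.3]
opening: 0.141
```

```bash
python3 - <<'E'
from h import *
import cv2
st()
a=vision.read_camera("top")[135:265,300:470,::-1]
cv2.imwrite("pics/top1c.png",cv2.resize(a,None,fx=4.6,fy=4.6,interpolation=cv2.INTER_CUBIC))
a=vision.read_camera("scene")[165:340,270:430,::-1]
cv2.imwrite("pics/scene1c.png",cv2.resize(a,None,fx=3.4,fy=3.4,interpolation=cv2.INTER_CUBIC))
E
```

```text
2.77 [ 0.6066 -0.3625  0.204 ] F [-0.02 -0.02  0.34] op 0.141 q [-0.67  0.37  1.49 -0.02  1.3  -2.21]
[[-0.9992  0.0292 -0.0261]
 [ 0.0294  0.9996 -0.0052]
 [ 0.0259 -0.006  -0.9996]]
```

View pics/top1c.png

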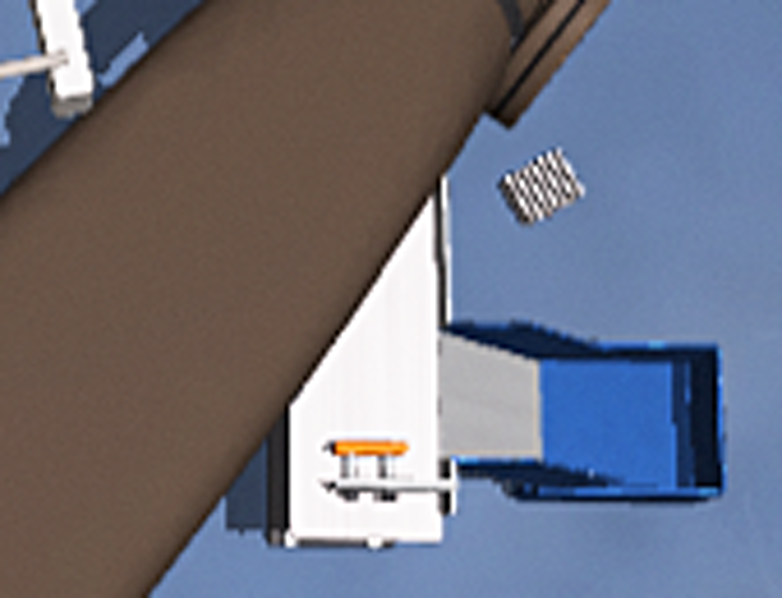

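View pics/scene1c.png

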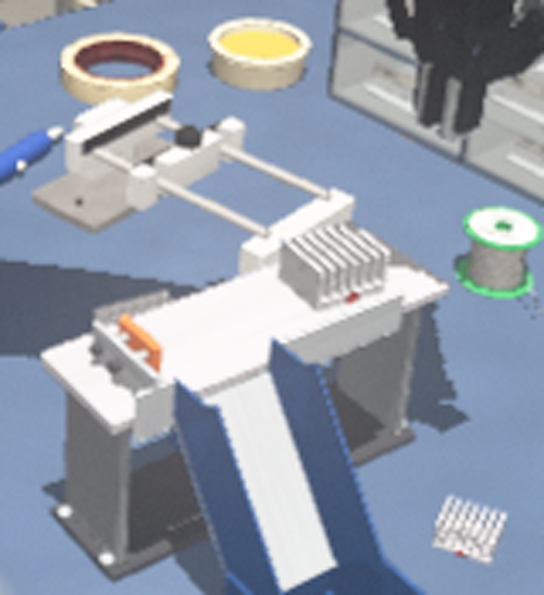

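Emit:
jog_arm:
  series:
    - [-0.004,0.011,0,-0.009]
    - [-0.002,0.01,0,0]
    - [0,0,0.015,0]
    - [0,0,0.015,0]
    - [0,0,0.012,0]
    - [0,0,0.008,0]
    - [0,0,0.002,0]
    - [0,0,0,0]

```text
time: 3.53
eef_pos: [0.6129, -0.3275, 0.1477]
tcp_rot: [0.003, 1.0, -0.002, -0.013]
contact_force: [-0.5, 0.8, -0.5]
opening: 0.142
```

```bash
python3 - <<'E'
from h import *
import cv2
st()
a=vision.read_camera("scene")[190:330,270:430,::-1]
cv2.imwrite("pics/scene2c.png",cv2.resize(a,None,fx=4,fy=4,interpolation=cv2.INTER_CUBIC))
E
```

```text
3.53 [ 0.6129 -0.3275  0.1477] F [-0.45  0.81 -0.48] op 0.142 q [-0.63  0.4   1.56 -0.02  1.2  -2.19]
[[-0.9996  0.0067 -0.0267]
 [ 0.0068  1.     -0.0039]
 [ 0.0266 -0.0041 -0.9996]]
```

View pics/scene2c.png

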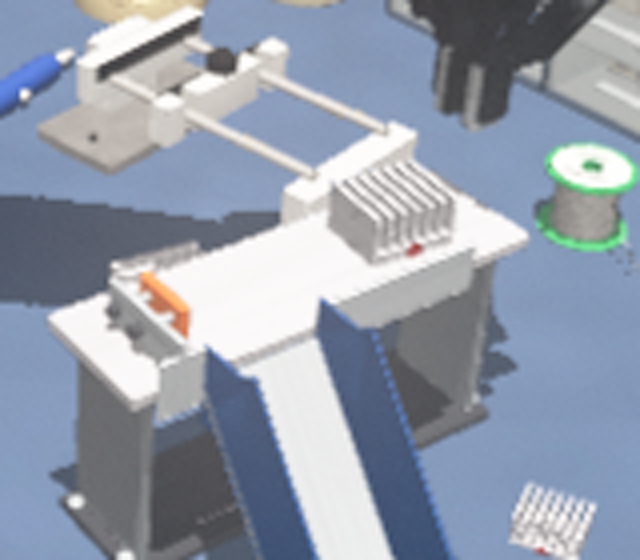

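```bash
cat >> h.py <<'E'
def proj(n,X):
    c=vision.get_calibration(n);f=210/np.tan(np.radians(c['vfov']/2))
    p=np.array(c['R'])@np.array(X)+np.array(c['t']);return np.array([c['cx']+f*p[0]/p[2],c['cy']+f*p[1]/p[2]])
E
python3 - <<'E'
from h import *
for X in([.6129,-.3275,.137],[.6129,-.3275,.1477],[.552,-.34,.148]):
    p=proj("scene",X);print(p,(p-[270,190])*4)
st()
E
```

```text
[384.23659409 229.70090269] [456.94637637 158.80361077]
[384.83206736 225.27088058] [459.32826943 141.08352233]
[366.59260119 236.81848261] [386.37040476 187.27393042]
3.58 [ 0.6129 -0.3275  0.1479] F [-0.07  0.08 -0.92] op 0.145 q [-0.63  0.4   1.56 -0.02  1.2  -2.19]
[[-0.9996  0.0067 -0.0267]
 [ 0.0068  1.     -0.0037]
 [ 0.0267 -0.0039 -0.9996]]
```

```bash
python3 - <<'E'
from h import *
for z in(.125,.137,.15,.16):print(z,ray("scene",(270+475.5/4-.5,190+128/4),z),ray("scene",(270+438/4-.5,190+116/4),z))
import cv2
a=vision.read_camera("scene")[130:260,340:440,::-1]
cv2.imwrite("pics/scene3c.png",cv2.resize(a,None,fx=6,fy=4.6*6/4.6*.75,interpolation=cv2.INTER_CUBIC))
cv2.imwrite("pics/top3.png",vision.read_camera("top")[:,:,::-1])
E
```

```text
0.125 [ 0.65706267 -0.29629032  0.125     ] [ 0.648791   -0.27596664  0.125     ]
0.137 [ 0.64179073 -0.30990491  0.137     ] [ 0.63371471 -0.29006195  0.137     ]
0.15 [ 0.62524612 -0.32465405  0.15      ] [ 0.61738206 -0.30533187  0.15      ]
0.16 [ 0.6125195  -0.33599954  0.16      ] [ 0.60481848 -0.31707796  0.16      ]
```

View pics/scene3c.png

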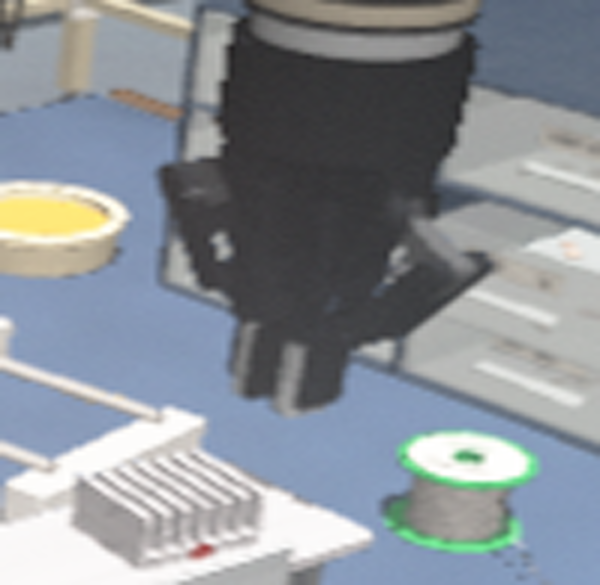

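View pics/top3.png

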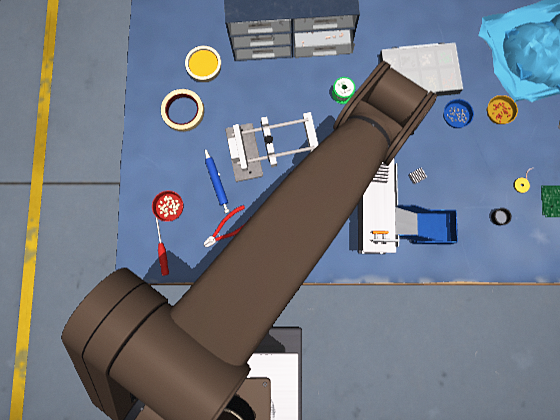

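```bash
python3 - <<'E'
from h import *
for X in([.2967,.6056,.2137],[.2967,.6056,.2027],[.2967+.045*.44,.6056+.045*.9,.2157],[.2967-.045*.44,.6056-.045*.9,.2157]):
    print(proj("scene",X))
import cv2
a=cv2.imread("pics/scene0.png")[0:120,40:160]
cv2.imwrite("pics/s0g.png",cv2.resize(a,None,fx=5,fy=5,interpolation=cv2.INTER_CUBIC))
E
```

```text
[103.33512076 104.49145582]
[104.01919172 107.92437751]
[106.33535517  99.79332703]
[ 99.90885288 108.16500686]
```

View pics/s0g.png

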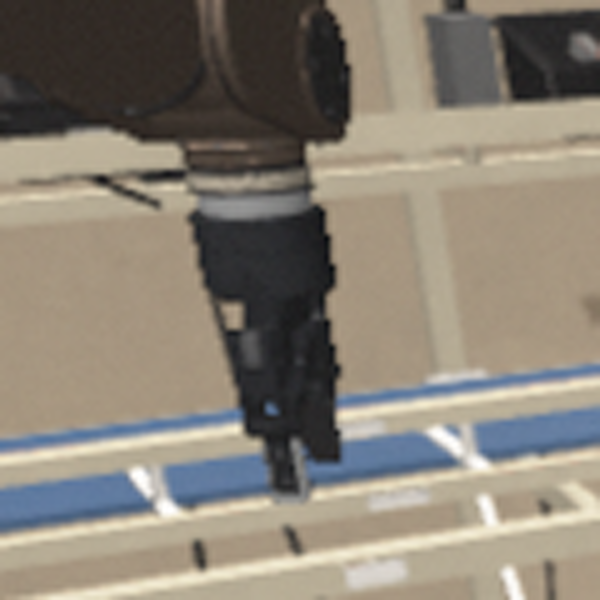

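Emit:
jog_arm:
  series:
    - [0,-0.004,0.002,0]
    - [0,-0.004,0.002,0]
    - [0,-0.003,0.002,0]
    - [0,-0.002,0.002,0]
    - [0,0,0.001,0]
    - [0,0,0.001,0]
    - [0,0,0,0]
    - [0,0,0,0]

```text
time: 4.35
eef_pos: [0.6143, -0.3461, 0.1422]
tcp_rot: [0.005, 1.0, -0.005, -0.01]
contact_force: [-0.1, -0.4, -0.3]
opening: 0.141
```

```bash
python3 - <<'E'
from h import *
import cv2
st()
a=vision.read_camera("scene")[150:280,340:440,::-1]
cv2.imwrite("pics/scene4c.png",cv2.resize(a,None,fx=6,fy=4.5,interpolation=cv2.INTER_CUBIC))
E
```

```text
4.35 [ 0.6143 -0.3461  0.1422] F [-0.1  -0.45 -0.34] op 0.141 q [-0.65  0.42  1.54 -0.02  1.19 -2.2 ]
[[-0.9998  0.0096 -0.0195]
 [ 0.0098  0.9999 -0.0096]
 [ 0.0194 -0.0098 -0.9998]]
```

View pics/scene4c.png

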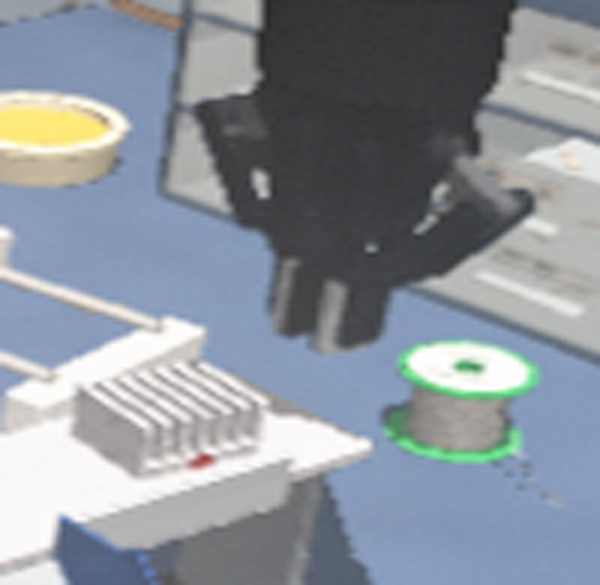

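```bash
python3 - <<'E'
from h import *
for z in(.131,.14,.15,.16,.17):print(z,proj("scene",[.6033,-.359,z]))
E
```

```text
0.131 [391.50112552 240.71051235]
0.14 [392.05137246 236.94128071]
0.15 [392.66922863 232.70892088]
0.16 [393.2940067  228.42914557]
0.17 [393.92582364 224.1011535 ]
```

Emit:
jog_arm:
  series:
    - [0,0.001,0.002,0]
    - [0,0.001,0.002,0]
    - [0,0,0.002,0]
    - [0,0,0.002,0]
    - [0,0,0.001,0]
    - [0,0,0.001,0]
    - [0,0,0,0]
    - [0,0,0,0]

```text
time: 5.07
eef_pos: [0.6142, -0.343, 0.1309]
tcp_rot: [0.004, 1.0, -0.005, -0.01]
contact_force: [0.3, -0.1, 0.8]
opening: 0.142
```

```bash
python3 - <<'E'
from h import *
import cv2
st()
a=vision.read_camera("scene")[150:280,340:440,::-1]
cv2.imwrite("pics/scene5c.png",cv2.resize(a,None,fx=6,fy=4.5,interpolation=cv2.INTER_CUBIC))
E
```

```text
5.07 [ 0.6142 -0.343   0.1309] F [ 0.26 -0.05  0.85] op 0.142 q [-0.65  0.43  1.56 -0.02  1.17 -2.2 ]
[[-0.9998  0.0086 -0.0199]
 [ 0.0088  0.9999 -0.0091]
 [ 0.0198 -0.0093 -0.9998]]
```

View pics/scene5c.png

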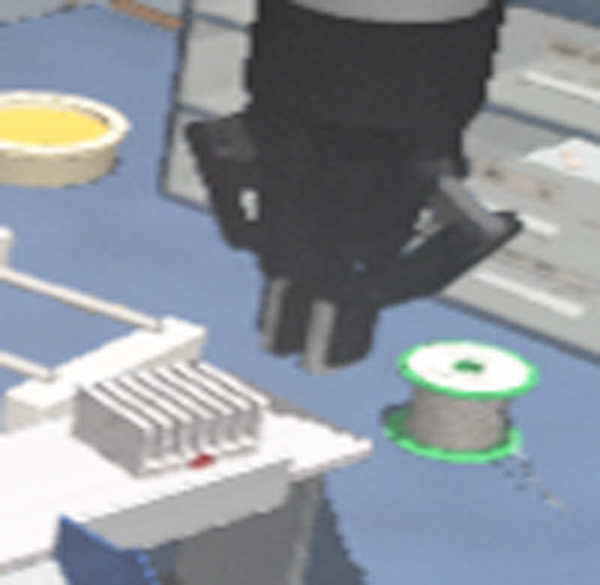

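Emit:
jog_arm:
  series:
    - [0,0,0.0015,0]
    - [0,0,0.0015,0]
    - [0,0,0.0015,0]
    - [0,0,0.0015,0]
    - [0,0,0.0015,0]
    - [0,0,0.0015,0]
    - [0,0,0.0015,0]
    - [0,0,0,0]

```text
time: 5.78
eef_pos: [0.614, -0.3433, 0.1195]
tcp_rot: [0.004, 1.0, -0.005, -0.01]
contact_force: [-0.3, -0.3, 0.6]
opening: 0.139
```

```bash
python3 - <<'E'
from h import *
import cv2
st()
a=vision.read_camera("scene")[150:280,340:440,::-1]
cv2.imwrite("pics/scene6c.png",cv2.resize(a,None,fx=6,fy=4.5,interpolation=cv2.INTER_CUBIC))
E
```

```text
5.78 [ 0.614  -0.3433  0.1195] F [-0.29 -0.34  0.58] op 0.139 q [-0.65  0.44  1.56 -0.02  1.15 -2.2 ]
[[-0.9998  0.0087 -0.0195]
 [ 0.0089  0.9999 -0.0094]
 [ 0.0195 -0.0096 -0.9998]]
```

View pics/scene6c.png

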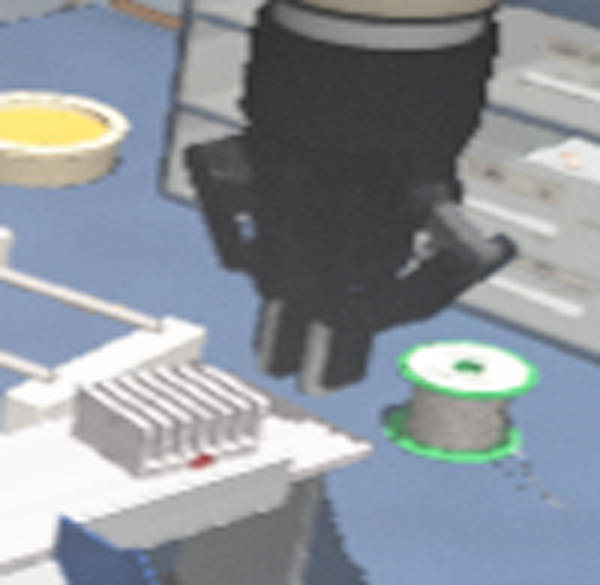

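Emit:
jog_arm:
  series:
    - [0,0,0.0012,0]
    - [0,0,0.0012,0]
    - [0,0,0.0012,0]
    - [0,0,0.0012,0]
    - [0,0,0.001,0]
    - [0,0,0.001,0]
    - [0,0,0.0005,0]
    - [0,0,0,0]

```text
time: 6.5
eef_pos: [0.6141, -0.3435, 0.1118]
tcp_rot: [0.004, 1.0, -0.005, -0.009]
contact_force: [-0.1, -0.1, 0.4]
opening: 0.141
```

```bash
python3 - <<'E'
from h import *
import cv2
s,R=st()
a=vision.read_camera("scene")[150:280,340:440,::-1]
cv2.imwrite("pics/scene7c.png",cv2.resize(a,None,fx=6,fy=4.5,interpolation=cv2.INTER_CUBIC))
for z in(.12,.125,.13,.135,.14):
    p=proj("scene",[s['eef_pos'][0]-.011,s['eef_pos'][1]-.013,z]);print(z,(p-[340,150])*[6,4.5])
E
```

```text
6.5 [ 0.6141 -0.3435  0.1118] F [-0.14 -0.1   0.36] op 0.141 q [-0.65  0.44  1.57 -0.02  1.14 -2.2 ]
[[-0.9998  0.0088 -0.019 ]
 [ 0.009   0.9999 -0.0098]
 [ 0.0189 -0.0099 -0.9998]]
0.12 [299.26427053 426.26697153]
0.125 [301.0532581  416.98825718]
0.13 [302.85208299 407.65852086]
0.135 [304.66082655 398.27734059]
0.14 [306.47957106 388.84428968]
```

View pics/scene7c.png

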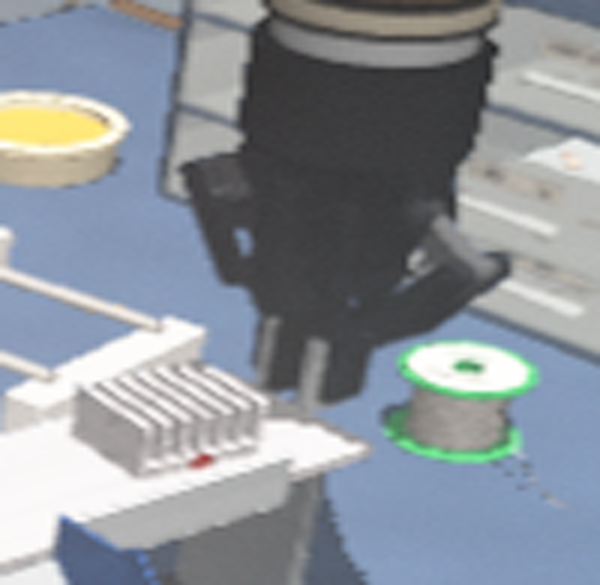

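Emit:
jog_arm:
  series:
    - [0,0.001,0.001,0]
    - [0,0.001,0.001,0]
    - [0.002,0,0.0005,0]
    - [0.003,0,0,0]
    - [0.003,0,0,0]
    - [0.003,0,0,0]
    - [0.003,0,0,0]
    - [0.002,0,0,0]

```text
time: 7.22
eef_pos: [0.5967, -0.3411, 0.1095]
tcp_rot: [0.004, 1.0, -0.005, -0.009]
contact_force: [0.1, -0.3, -0.2]
opening: 0.14
```

```bash
python3 - <<'E'
from h import *
import cv2
s,R=st()
a=vision.read_camera("scene")[150:280,340:440,::-1]
cv2.imwrite("pics/scene8c.png",cv2.resize(a,None,fx=6,fy=4.5,interpolation=cv2.INTER_CUBIC))
E
```

```text
7.22 [ 0.5967 -0.3411  0.1095] F [ 0.08 -0.32 -0.2 ] op 0.14 q [-0.66  0.41  1.61 -0.02  1.12 -2.21]
[[-0.9998  0.0084 -0.0189]
 [ 0.0085  0.9999 -0.0099]
 [ 0.0188 -0.0101 -0.9998]]
```

View pics/scene8c.png

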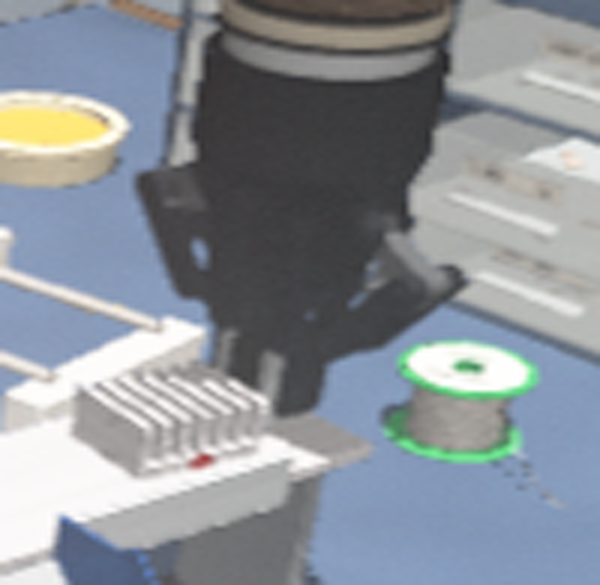

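Emit:
jog_arm:
  series:
    - [0.002,0,0,0.005]
    - [0.002,0,0,0.005]
    - [0.002,0,0,0]
    - [0.002,0,0,0]
    - [0.002,0,0,0]
    - [0.002,0,0,0]
    - [0.002,0,0,0]
    - [0.002,0,0,0]

```text
time: 7.93
eef_pos: [0.5798, -0.3406, 0.11]
tcp_rot: [0.01, 1.0, -0.005, -0.008]
contact_force: [1.3, -0.1, -0.0]
opening: 0.14
```

```bash
python3 - <<'E'
from h import *
import cv2
s,R=st()
a=vision.read_camera("scene")[170:280,300:420,::-1]
cv2.imwrite("pics/scene9c.png",cv2.resize(a,None,fx=6,fy=5,interpolation=cv2.INTER_CUBIC))
E
```

```text
7.93 [ 0.5798 -0.3406  0.11  ] F [ 1.28 -0.06 -0.03] op 0.14 q [-0.67  0.38  1.65 -0.02  1.11 -2.22]
[[-0.9997  0.0199 -0.0164]
 [ 0.0201  0.9997 -0.01  ]
 [ 0.0162 -0.0104 -0.9998]]
```

View pics/scene9c.png

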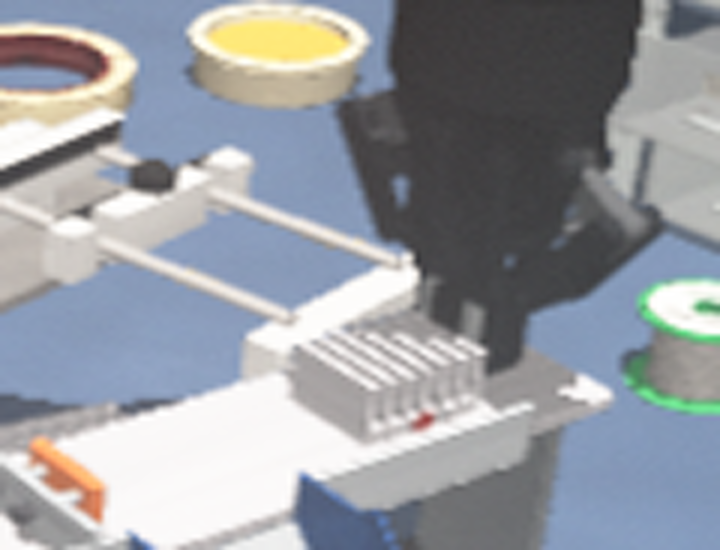

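Contact has been made at about 1.3 N, and the heat sink stands in front of the fingers on the ledge. I'll keep pushing.

Emit:
jog_arm:
  series:
    - [0.003,0,0,0]
    - [0.003,0,0,0]
    - [0.003,0,0,0]
    - [0.003,0,0,0]
    - [0.003,0,0,0]
    - [0.003,0,0,0]
    - [0.003,0,0,0]
    - [0.003,0,0,0]

```text
time: 8.65
eef_pos: [0.5532, -0.3402, 0.1104]
tcp_rot: [0.01, 1.0, -0.005, -0.008]
contact_force: [0.6, -0.6, -0.7]
opening: 0.141
```

Emit:
jog_arm:
  series:
    - [0.003,0,0,0]
    - [0.003,0,0,0]
    - [0.003,0,0,0]
    - [0.003,0,0,0]
    - [0.003,0,0,0]
    - [0.003,0,0,0]
    - [0.003,0,0,0]
    - [0.003,0,0,0]

```text
time: 9.32
eef_pos: [0.5265, -0.3397, 0.111]
tcp_rot: [0.01, 1.0, -0.005, -0.008]
contact_force: [0.4, -0.1, -0.4]
opening: 0.138
```

```bash
python3 - <<'E'
from h import *
import cv2
s,R=st()
a=vision.read_camera("scene")[190:300,280:400,::-1]
cv2.imwrite("pics/scene10c.png",cv2.resize(a,None,fx=6,fy=5,interpolation=cv2.INTER_CUBIC))
a=vision.read_camera("top")[135:265,300:470,::-1]
cv2.imwrite("pics/top10c.png",cv2.resize(a,None,fx=4.6,fy=4.6,interpolation=cv2.INTER_CUBIC))
E
```

```text
9.32 [ 0.5265 -0.3397  0.111 ] F [ 0.36 -0.11 -0.37] op 0.138 q [-0.73  0.29  1.77 -0.02  1.08 -2.27]
[[-0.9997  0.0201 -0.0164]
 [ 0.0202  0.9997 -0.0103]
 [ 0.0162 -0.0107 -0.9998]]
```

View pics/scene10c.png

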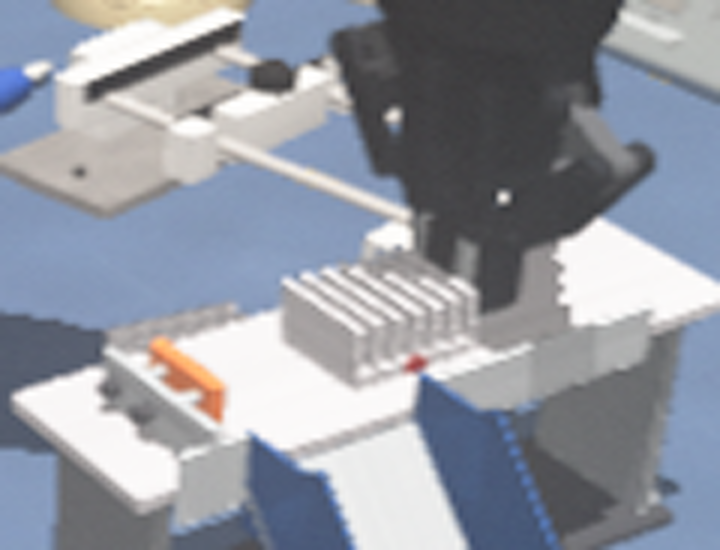

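View pics/top10c.png

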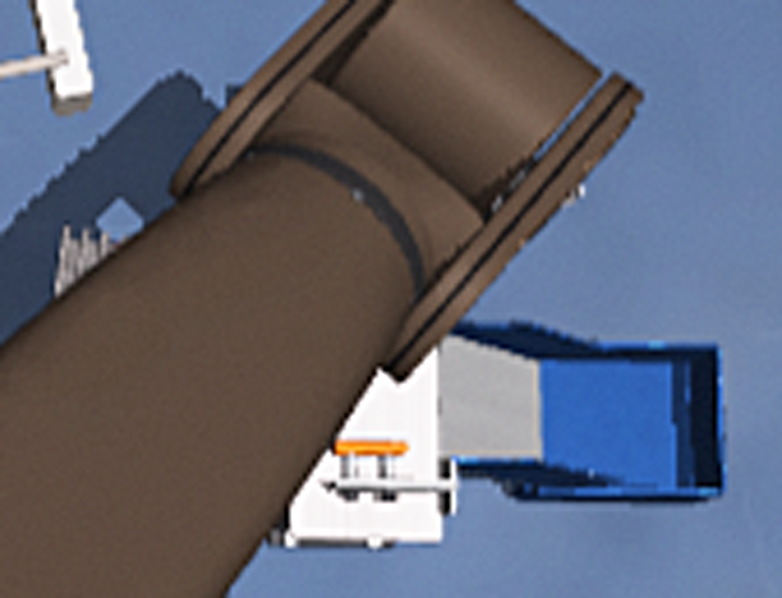

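```bash
python3 - <<'E'
from h import *
f=lambda x,y,z:ray("scene",(280+(x+.5)/6-.5,190+(y+.5)/5-.5),z).round(4)
print(f(358,333,.148),f(358,386,.12),f(283,285,.148),f(470,365-20,.12), 'stop',f(152,342,.1405),f(222,375,.1405),f(222,420,.1225))
E
```

```text
[ 0.4658 -0.3616  0.148 ] [ 0.4706 -0.3586  0.12  ] [ 0.4656 -0.3245  0.148 ] [ 0.5173 -0.3577  0.12  ] stop [ 0.4158 -0.3237  0.1405] [ 0.4218 -0.3517  0.1405] [ 0.4206 -0.3546  0.1225]
```

Emit:
jog_arm:
  series:
    - [0.003,0,0,0]
    - [0.003,0,0,0]
    - [0.003,0,0,0]
    - [0.003,0,0,0]
    - [0.003,0,0,0]
    - [0.003,0,0,0]
    - [0.003,0,0,0]
    - [0.003,0,0,0]

```text
time: 10.08
eef_pos: [0.5004, -0.3391, 0.1114]
tcp_rot: [0.01, 1.0, -0.005, -0.008]
contact_force: [1.0, -0.4, -1.5]
opening: 0.138
```

Emit:
jog_arm:
  series:
    - [0.002,0,0,0]
    - [0.002,0,0,0]
    - [0.002,0,0,0]
    - [0.002,0,0,0]
    - [0.002,0,0,0]
    - [0.0015,0,0,0]
    - [0.001,0,0,0]
    - [0.001,0,0,0]

```text
time: 10.75
eef_pos: [0.4851, -0.3389, 0.1118]
tcp_rot: [0.01, 1.0, -0.005, -0.008]
contact_force: [0.1, -1.4, -0.9]
opening: 0.137
```

Emit:
jog_arm:
  series:
    - [0.0005,0,0,0]
    - [0.0005,0,0,0]
    - [0.0005,0,0,0]
    - [0.0005,0,0,0]
    - [0,0,0,0]
    - [0,0,0,0]
    - [0,0,0,0]
    - [0,0,0,0]

```text
time: 11.42
eef_pos: [0.4828, -0.3388, 0.1118]
tcp_rot: [0.01, 1.0, -0.005, -0.008]
contact_force: [0.5, -1.1, -0.2]
opening: 0.138
```

```bash
python3 - <<'E'
from h import *
import cv2
s,R=st()
a=vision.read_camera("scene")[210:300,280:380,::-1]
cv2.imwrite("pics/scene11c.png",cv2.resize(a,None,fx=6.5,fy=6.5,interpolation=cv2.INTER_CUBIC))
E
```

```text
11.42 [ 0.4828 -0.3388  0.1118] F [ 0.47 -1.06 -0.23] op 0.138 q [-0.78  0.21  1.87 -0.02  1.07 -2.32]
[[-0.9997  0.0202 -0.0164]
 [ 0.0204  0.9997 -0.0103]
 [ 0.0161 -0.0107 -0.9998]]
```

View pics/scene11c.png

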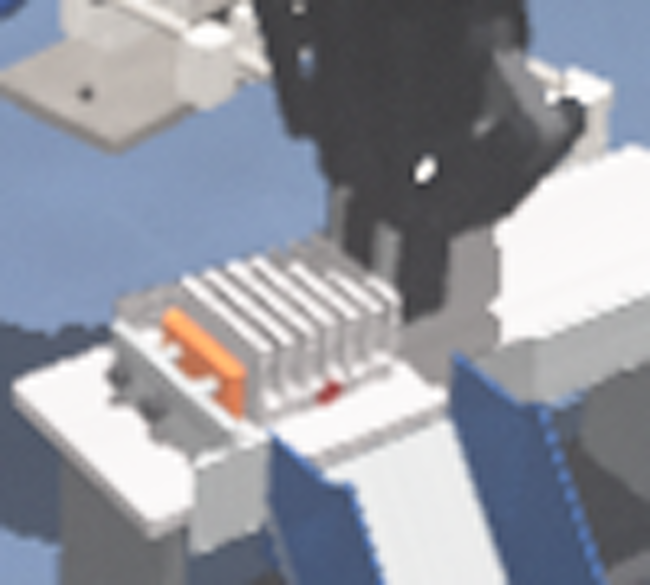

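Emit:
jog_arm:
  series:
    - [0.0005,0,0,0]
    - [0.0005,0,0,0]
    - [0.0005,0,0,0]
    - [0.0005,0,0,0]
    - [0,0,0,0]
    - [0,0,0,0]
    - [0,0,0,0]
    - [0,0,0,0]

```text
time: 12.13
eef_pos: [0.4808, -0.3388, 0.1118]
tcp_rot: [0.01, 1.0, -0.005, -0.008]
contact_force: [1.9, 0.2, -1.0]
opening: 0.138
```

Emit:
jog_arm:
  series:
    - [0.0005,0,0,0]
    - [0.0005,0,0,0]
    - [0,0,0,0]
    - [0,0,0,0]
    - [0,0,0,0]
    - [0,0,0,0]
    - [0,0,0,0]
    - [0,0,0,0]

```text
time: 12.8
eef_pos: [0.4799, -0.3387, 0.1119]
tcp_rot: [0.01, 1.0, -0.005, -0.008]
contact_force: [1.6, 0.0, -0.7]
opening: 0.138
```

```bash
python3 -c "
from h import *
for i in range(4): print(monitor.get_state()['contact_force'])
from plant import ctrl;print([a for a in dir(ctrl) if a[0]!='_'])"
```

```text
[ 1.63274267  0.03299564 -0.71216738]
[ 1.63274267  0.03299564 -0.71216738]
[ 1.63274267  0.03299564 -0.71216738]
[ 1.63274267  0.03299564 -0.71216738]
['Unreachable', 'tcp_to_tips']
```

Emit:
jog_arm:
  series:
    - [0.0005,0,0,0]
    - [0.0005,0,0,0]
    - [0,0,0,0]
    - [0,0,0,0]
    - [0,0,0,0]
    - [0,0,0,0]
    - [0,0,0,0]
    - [0,0,0,0]

```text
time: 13.47
eef_pos: [0.4798, -0.3387, 0.1121]
tcp_rot: [0.01, 1.0, -0.006, -0.006]
contact_force: [1.7, 1.2, -0.7]
opening: 0.142
```

Emit:
jog_arm:
  series:
    - [0.0006,0,0,0]
    - [0.0006,0,0,0]
    - [0.0006,0,0,0]
    - [0.0006,0,0,0]
    - [0.0006,0,0,0]
    - [0.0006,0,0,0]
    - [0.0006,0,0,0]
    - [0.0006,0,0,0]

```text
time: 14.13
eef_pos: [0.4793, -0.3388, 0.1138]
tcp_rot: [0.011, 1.0, -0.007, -0.0]
contact_force: [5.4, 1.4, -1.1]
opening: 0.139
```

```bash
python3 - <<'E'
from h import *
import cv2
s,R=st();print(s['wrist_torque'])
a=vision.read_camera("scene")[210:300,280:380,::-1]
cv2.imwrite("pics/scene12c.png",cv2.resize(a,None,fx=6.5,fy=6.5,interpolation=cv2.INTER_CUBIC))
E
```

```text
14.13 [ 0.4793 -0.3388  0.1138] F [ 5.39  1.36 -1.15] op 0.139 q [-0.78  0.19  1.88 -0.01  1.06 -2.33]
[[-9.998e-01  2.200e-02 -3.000e-04]
 [ 2.200e-02  9.997e-01 -1.350e-02]
 [ 0.000e+00 -1.350e-02 -9.999e-01]]
[ 0.03142039 -0.9673825   0.0430329 ]
```

View pics/scene12c.png

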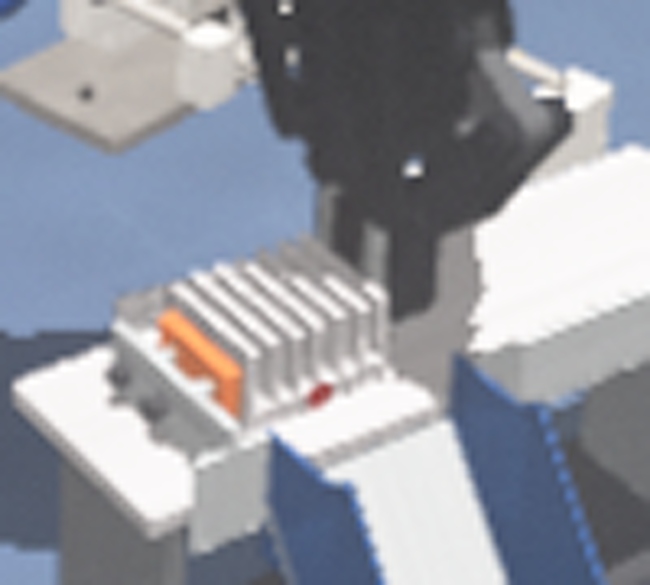

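Emit:
jog_arm:
  series:
    - [0.0008,0,0.0002,0]
    - [0.0008,0,0.0002,0]
    - [0.0008,0,0.0002,0]
    - [0.0008,0,0.0002,0]
    - [0.0008,0,0.0002,0]
    - [0.0008,0,0.0002,0]
    - [0.0008,0,0.0002,0]
    - [0.0008,0,0.0002,0]

```text
time: 14.85
eef_pos: [0.4795, -0.339, 0.1144]
tcp_rot: [0.012, 1.0, -0.009, 0.009]
contact_force: [6.5, 1.4, -1.3]
opening: 0.14
```

```bash
python3 - <<'E'
from h import *
import cv2
s,R=st();print(s['wrist_torque'])
a=vision.read_camera("scene")[210:300,280:380,::-1]
cv2.imwrite("pics/scene13c.png",cv2.resize(a,None,fx=6.5,fy=6.5,interpolation=cv2.INTER_CUBIC))
E
```

```text
14.85 [ 0.4795 -0.339   0.1144] F [ 6.5   1.37 -1.27] op 0.14 q [-0.79  0.18  1.89  0.    1.04 -2.34]
[[-0.9995  0.0245  0.0185]
 [ 0.0242  0.9996 -0.0172]
 [-0.0189 -0.0168 -0.9997]]
[ 0.14191542 -1.06492396  0.02615505]
```

View pics/scene13c.png

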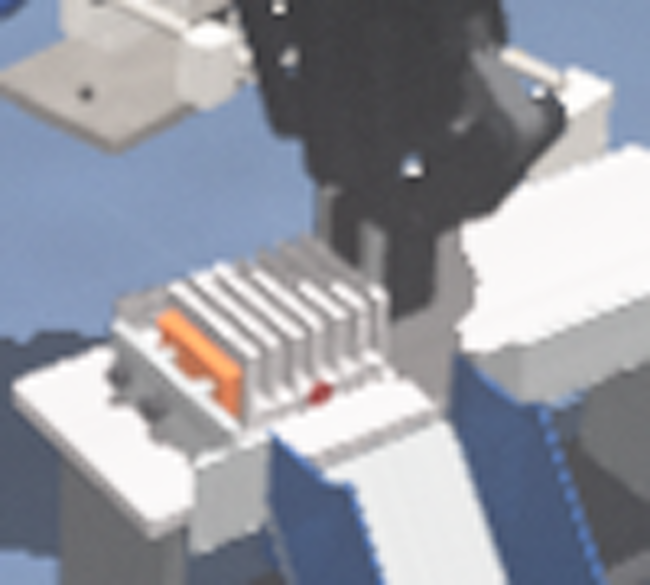

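Emit:
jog_arm:
  series:
    - [0.001,0,0.0002,0]
    - [0.0012,0,0.0002,0]
    - [0.0012,0,0.0002,0]
    - [0.0012,0,0.0002,0]
    - [0.0012,0,0.0002,0]
    - [0.0012,0,0.0002,0]
    - [0.0012,0,0.0002,0]
    - [0.0012,0,0.0002,0]

```text
time: 15.57
eef_pos: [0.4799, -0.3393, 0.1163]
tcp_rot: [0.014, 1.0, -0.011, 0.023]
contact_force: [7.5, -0.0, -1.5]
opening: 0.139
```

```bash
python3 - <<'E'
from h import *
import cv2
s,R=st();print(s['wrist_torque'])
a=vision.read_camera("scene")[210:300,280:380,::-1]
cv2.imwrite("pics/scene14c.png",cv2.resize(a,None,fx=6.5,fy=6.5,interpolation=cv2.INTER_CUBIC))
for i in range(3):
    vision.read_camera("top");print(monitor.get_state()['contact_force'])
a=vision.read_camera("top")[135:265,300:470,::-1]
cv2.imwrite("pics/top14c.png",cv2.resize(a,None,fx=4.6,fy=4.6,interpolation=cv2.INTER_CUBIC))
E
```

```text
15.57 [ 0.4799 -0.3393  0.1163] F [ 7.46 -0.05 -1.49] op 0.139 q [-0.8   0.17  1.91  0.02  1.02 -2.35]
[[-0.9985  0.0284  0.0458]
 [ 0.0274  0.9994 -0.0228]
 [-0.0464 -0.0215 -0.9987]]
[ 0.18803596 -1.20376096  0.06794727]
[ 6.62807425  0.97999989 -1.76466731]
[ 7.27017759  0.69209193 -2.41802467]
[ 7.10217562  1.65553489 -0.95502293]
```

View pics/scene14c.png

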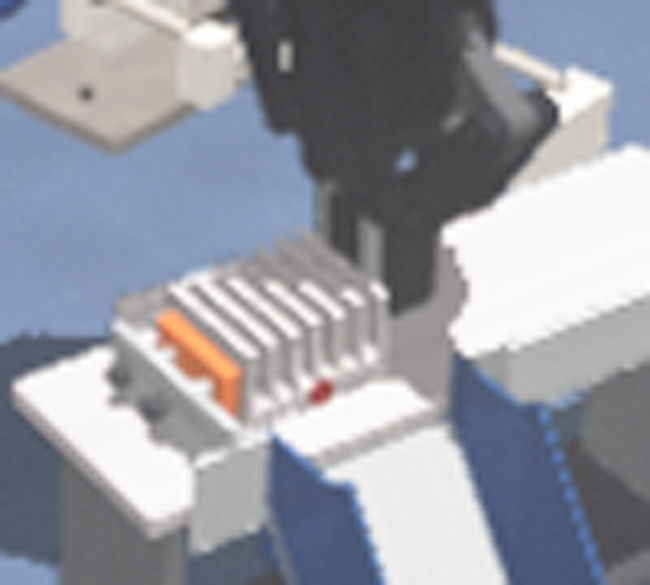

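View pics/top14c.png

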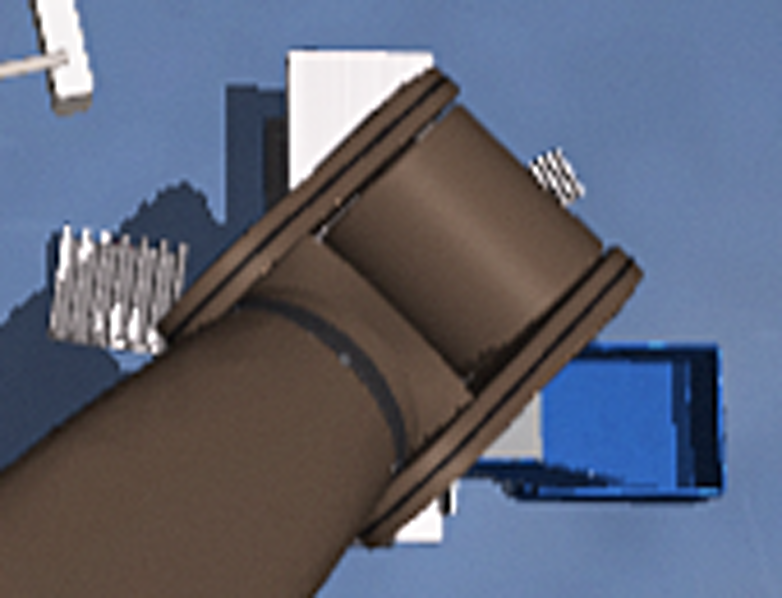

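The push now reads about 7 N on the tool. Less roughly 0.5 N of sliding friction, that is about 1.3 mm of stop travel, and it has been above 1 mm for over a second. In the picture the orange pad has moved in by about half a pixel, and the heat sink is flat and square against it. I'll back off and lift clear.

Emit:
jog_arm:
  series:
    - [-0.002,0,0,0]
    - [-0.003,0,0,0]
    - [-0.004,0,0,0]
    - [-0.005,0,0,0]
    - [-0.004,0,0,0]
    - [0,0,-0.01,0]
    - [0,0,-0.02,0]
    - [0,0,-0.02,0]
  grip: 0.004

```text
time: 16.48
eef_pos: [0.491, -0.3365, 0.1627]
tcp_rot: [0.013, 1.0, -0.007, 0.013]
contact_force: [-0.4, -0.9, 0.8]
opening: 0.045
```

```bash
python3 - <<'E'
from h import *
import cv2
s,R=st()
a=vision.read_camera("scene")[210:300,280:380,::-1]
cv2.imwrite("pics/scene15c.png",cv2.resize(a,None,fx=6.5,fy=6.5,interpolation=cv2.INTER_CUBIC))
E
```

```text
16.48 [ 0.491  -0.3365  0.1627] F [-0.43 -0.91  0.8 ] op 0.045 q [-0.77  0.14  1.84  0.01  1.13 -2.32]
[[-0.9993  0.0259  0.0255]
 [ 0.0255  0.9996 -0.0136]
 [-0.0259 -0.013  -0.9996]]
```

View pics/scene15c.png

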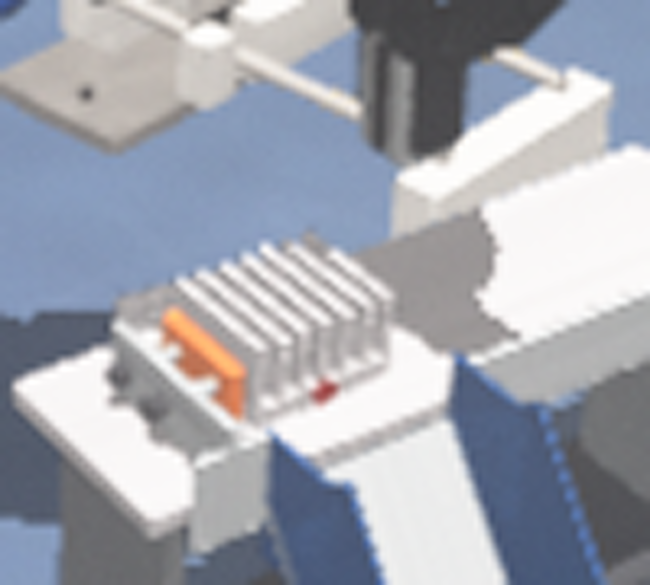

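```bash
python3 - <<'E'
from h import *
import cv2
p=[proj("scene",[x,-.341,.138]) for x in(.419,.4175)];print('px per 1.5mm',p[1]-p[0])
def cen(n):
    a=cv2.imread(f"pics/scene{n}c.png").astype(float)
    m=np.clip((a[:,:,2]-a[:,:,0]-60)/60,0,1); y,x=np.mgrid[:m.shape[0],:m.shape[1]]
    w=(x>130)&(x<260)&(y>290)&(y<430); m=m*w
    return (m*x).sum()/m.sum()/6.5,(m*y).sum()/m.sum()/6.5,m.sum()
for n in(11,12,13,14,15):print(n,np.round(cen(n),3))
E
```

```text
px per 1.5mm [-0.66440161  0.26652949]
11 [  31.876   55.084 3162.083]
12 [  31.228   54.96  3095.233]
13 [  31.155   54.948 3073.25 ]
14 [  31.075   54.955 3017.1  ]
15 [  31.875   55.065 3116.833]
```

Emit:
jog_arm:
  series:
    - [0,0,-0.004,0.12]
    - [0,0,-0.004,0.12]
    - [0,0,-0.003,0.12]
    - [0,0,0,0.12]
    - [0,0,0,0.12]
    - [0,0,0,0.12]
    - [0,0,0,0.12]
    - [0,0,0,0.12]

```text
time: 17.2
eef_pos: [0.493, -0.3399, 0.1854]
tcp_rot: [0.49, 0.872, -0.003, 0.021]
contact_force: [-0.0, -0.1, -1.1]
opening: 0.047
```

Emit:
jog_arm:
  series:
    - [0,0,0,0.12]
    - [0,0,0,0.12]
    - [0,0,0,0.12]
    - [0,0,0,0.12]
    - [0,0,0,0.06]
    - [0,0,0,0]
    - [0,0,0,0]
    - [0,0,0,0]

```text
time: 17.87
eef_pos: [0.4918, -0.34, 0.186]
tcp_rot: [0.713, 0.701, 0.002, 0.021]
contact_force: [-0.0, -0.2, 0.0]
opening: 0.047
```

```bash
python3 - <<'E'
from h import *
st()
f=lambda x,y,z:ray("scene",(280+(x+.5)/6.5-.5,210+(y+.5)/6.5-.5),z).round(4)
print('HS',f(252,352,.148),f(390,293,.148),f(330,247,.148),f(250,415,.12),f(388,358,.12))
print('cheeks',f(270,435,.12),f(450,395,.12))
E
```

```text
17.87 [ 0.4918 -0.34    0.186 ] F [-0.03 -0.22  0.04] op 0.047 q [-0.78  0.12  1.83  0.    1.15 -0.76]
[[ 0.0163  0.9994  0.0315]
 [ 0.9995 -0.0155 -0.0274]
 [-0.0269  0.0319 -0.9991]]
HS [ 0.4198 -0.3593  0.148 ] [ 0.4694 -0.3581  0.148 ] [ 0.4693 -0.3308  0.148 ] [ 0.4251 -0.3531  0.12  ] [ 0.4749 -0.3534  0.12  ]
cheeks [ 0.4244 -0.3634  0.12  ] [ 0.4786 -0.3766  0.12  ]
```

Emit:
jog_arm:
  series:
    - [0.008,-0.006,0,0]
    - [0.01,-0.008,0,0]
    - [0.01,-0.008,0,0]
    - [0.01,-0.008,0,0]
    - [0.01,-0.008,0,0]
    - [0.006,-0.005,0,0]
    - [0.002,-0.001,0,0]
    - [0,0,0,0]

```text
time: 18.53
eef_pos: [0.4441, -0.2781, 0.1822]
tcp_rot: [0.71, 0.704, 0.001, 0.02]
contact_force: [-0.1, 0.3, -0.4]
opening: 0.046
```

```bash
python3 - <<'E'
from h import *
import cv2
st()
a=vision.read_camera("scene")[170:300,260:380,::-1]
cv2.imwrite("pics/scene16c.png",cv2.resize(a,None,fx=5,fy=4.6,interpolation=cv2.INTER_CUBIC))
E
```

```text
18.53 [ 0.4441 -0.2781  0.1822] F [-0.07  0.34 -0.44] op 0.046 q [-0.75 -0.04  2.    0.    1.14 -0.75]
[[ 0.0093  0.9995  0.0297]
 [ 0.9996 -0.0086 -0.0262]
 [-0.0259  0.0299 -0.9992]]
```

View pics/scene16c.png

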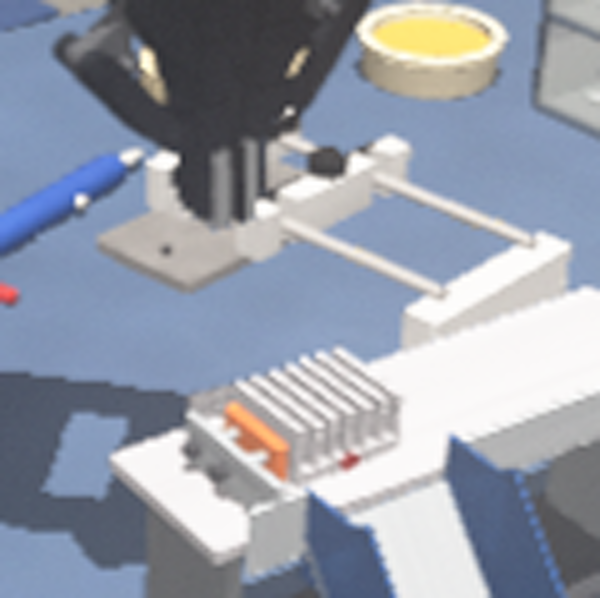

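Emit:
jog_arm:
  series:
    - [0,0,0.008,0.005]
    - [0,0,0.012,0.005]
    - [0,-0.001,0.012,0]
    - [0,-0.001,0.012,0]
    - [0,0,0.009,0]
    - [0,0,0.005,0]
    - [0,0,0.002,0]
    - [0,0,0,0]

```text
time: 19.25
eef_pos: [0.4452, -0.2821, 0.1148]
tcp_rot: [0.715, 0.699, 0.001, 0.019]
contact_force: [0.2, 0.3, -0.4]
opening: 0.046
```

```bash
python3 - <<'E'
from h import *
import cv2
st()
a=vision.read_camera("scene")[190:300,260:380,::-1]
cv2.imwrite("pics/scene17c.png",cv2.resize(a,None,fx=5.4,fy=5.4,interpolation=cv2.INTER_CUBIC))
E
```

```text
19.25 [ 0.4452 -0.2821  0.1148] F [ 0.16  0.31 -0.44] op 0.046 q [-0.76  0.05  2.04  0.    1.01 -0.74]
[[ 0.0222  0.9993  0.0289]
 [ 0.9994 -0.0215 -0.0258]
 [-0.0251  0.0295 -0.9992]]
```

View pics/scene17c.png

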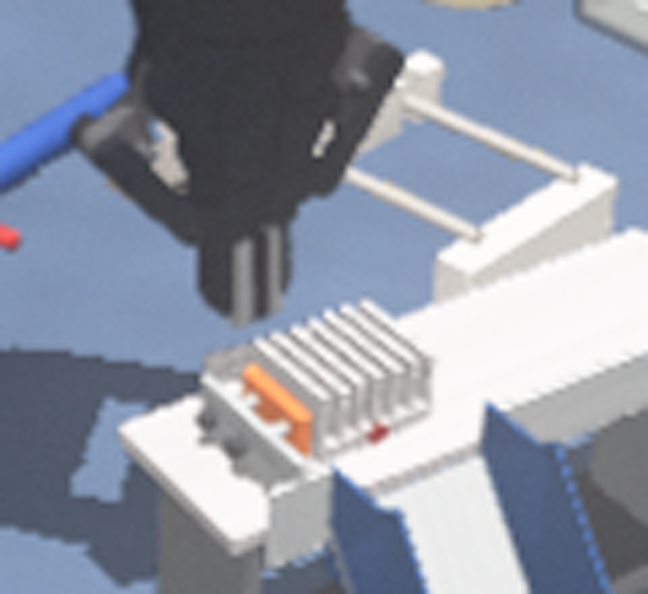

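```bash
python3 - <<'E'
from h import *
for z in(.12,.13,.14,.15):
  print(z,[((proj("scene",[x,-.293,z])-[260,190])*5.4).round(0) for x in(.430,.445,.460)])
E
```

```text
0.12 [array([224., 359.]), array([258., 346.]), array([291., 333.])]
0.13 [array([224., 336.]), array([259., 323.]), array([292., 310.])]
0.14 [array([225., 313.]), array([259., 300.]), array([293., 287.])]
0.15 [array([226., 289.]), array([260., 276.]), array([294., 264.])]
```

Emit:
jog_arm:
  series:
    - [-0.001,0,0.0015,0]
    - [-0.002,0,0.001,0]
    - [-0.002,0,0.001,0]
    - [-0.002,0,0.001,0]
    - [-0.002,0,0.0003,0]
    - [-0.002,0,0.0003,0]
    - [-0.002,0,0,0]
    - [-0.002,0,0,0]

```text
time: 19.97
eef_pos: [0.4469, -0.3003, 0.1132]
tcp_rot: [0.714, 0.699, 0.001, 0.023]
contact_force: [0.7, -0.3, 0.5]
opening: 0.043
```

Emit:
jog_arm:
  series:
    - [-0.002,0,0,0]
    - [-0.002,0,0,0]
    - [-0.002,0,0,0]
    - [-0.002,0,0,0]
    - [-0.002,0,0,0]
    - [-0.002,0,0,0]
    - [-0.002,0,0,0]
    - [-0.002,0,0,0]

```text
time: 20.63
eef_pos: [0.4465, -0.3164, 0.1136]
tcp_rot: [0.715, 0.699, 0.003, 0.021]
contact_force: [0.1, 1.7, 1.2]
opening: 0.049
```

```bash
python3 - <<'E'
from h import *
import cv2
st()
a=vision.read_camera("scene")[190:300,260:380,::-1]
cv2.imwrite("pics/scene18c.png",cv2.resize(a,None,fx=5.4,fy=5.4,interpolation=cv2.INTER_CUBIC))
E
```

```text
20.63 [ 0.4465 -0.3164  0.1136] F [0.11 1.69 1.22] op 0.049 q [-0.8   0.09  2.    0.01  1.01 -0.79]
[[ 0.0225  0.9992  0.0334]
 [ 0.9994 -0.0216 -0.0265]
 [-0.0258  0.034  -0.9991]]
```

View pics/scene18c.png

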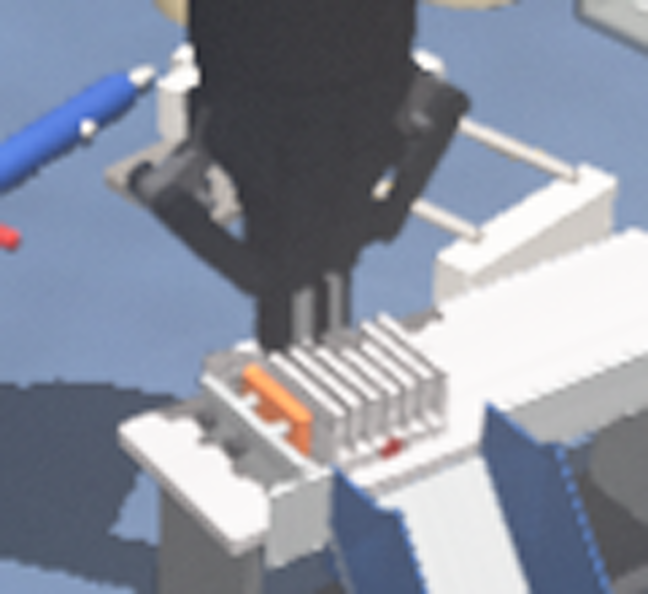

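```bash
python3 - <<'E'
from h import *
for x in(.41,.42,.43,.44):
  print(x,[((proj("scene",[x,y,.14])-[260,190])*5.4).round(0) for y in(-.305,-.316,-.327)])
E
```

```text
0.41 [array([198., 347.]), array([216., 363.]), array([234., 379.])]
0.42 [array([221., 338.]), array([240., 353.]), array([258., 369.])]
0.43 [array([245., 329.]), array([263., 344.]), array([282., 360.])]
0.44 [array([268., 320.]), array([286., 335.]), array([305., 351.])]
```

Emit:
jog_arm:
  series:
    - [-0.002,0,0,0]
    - [-0.002,0,0.0005,0]
    - [-0.002,0,0.0005,0]
    - [-0.002,0,0.0005,0]
    - [-0.002,0,0.0005,0]
    - [-0.002,0,0.0005,0]
    - [-0.002,0,0,0]
    - [-0.002,0,0,0]

```text
time: 21.35
eef_pos: [0.4465, -0.3337, 0.112]
tcp_rot: [0.715, 0.699, 0.003, 0.021]
contact_force: [-0.4, 2.4, 1.4]
opening: 0.048
```

```bash
python3 - <<'E'
from h import *
import cv2
st()
a=vision.read_camera("scene")[190:300,260:380,::-1]
cv2.imwrite("pics/scene19c.png",cv2.resize(a,None,fx=5.4,fy=5.4,interpolation=cv2.INTER_CUBIC))
E
```

```text
21.35 [ 0.4465 -0.3337  0.112 ] F [-0.36  2.42  1.38] op 0.048 q [-0.83  0.11  1.98  0.01  1.01 -0.81]
[[ 0.0224  0.9992  0.0339]
 [ 0.9994 -0.0215 -0.0256]
 [-0.0248  0.0345 -0.9991]]
```

View pics/scene19c.png

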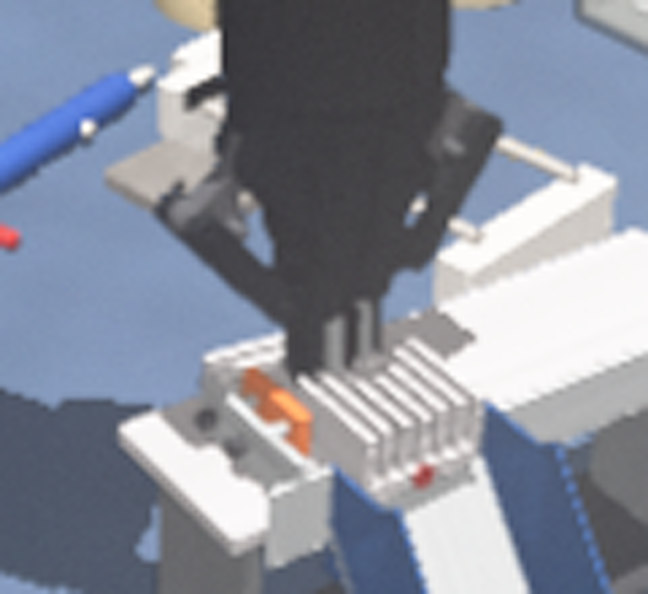

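Emit:
jog_arm:
  series:
    - [-0.002,0,0,0]
    - [-0.002,0,0,0]
    - [-0.002,0,0,0]
    - [-0.002,0,0,0]
    - [-0.002,0,0,0]
    - [-0.002,0,0,0]
    - [-0.002,0,0,0]
    - [-0.002,0,0,0]

```text
time: 22.07
eef_pos: [0.446, -0.3526, 0.1125]
tcp_rot: [0.715, 0.699, 0.002, 0.022]
contact_force: [1.2, 0.4, 0.8]
opening: 0.049
```

```bash
python3 - <<'E'
from h import *
import cv2
st()
a=vision.read_camera("scene")[200:320,260:390,::-1]
cv2.imwrite("pics/scene20c.png",cv2.resize(a,None,fx=5,fy=5,interpolation=cv2.INTER_CUBIC))
E
```

```text
22.07 [ 0.446  -0.3526  0.1125] F [1.21 0.39 0.84] op 0.049 q [-0.85  0.14  1.95  0.01  1.01 -0.83]
[[ 0.0222  0.9992  0.034 ]
 [ 0.9994 -0.0212 -0.0283]
 [-0.0276  0.0346 -0.999 ]]
```

View pics/scene20c.png

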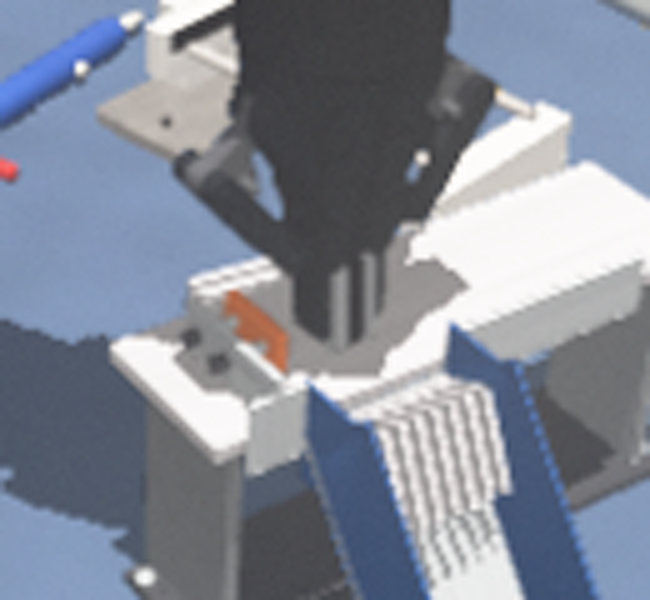

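It has tipped onto the slide. I'll retreat upwards while it runs down.

Emit:
jog_arm:
  series:
    - [0,0,0,0]
    - [0.003,0,-0.005,0]
    - [0,0,-0.015,0]
    - [0,0,-0.02,0]
    - [0,0,-0.02,0]
    - [0,0,-0.01,0]
    - [0,0,0,0]
    - [0,0,0,0]

```text
time: 22.78
eef_pos: [0.4423, -0.3473, 0.1841]
tcp_rot: [0.715, 0.699, 0.001, 0.021]
contact_force: [-0.5, -0.2, -0.4]
opening: 0.045
```

```bash
python3 - <<'E'
from h import *
import cv2
st()
a=vision.read_camera("scene")[200:400,250:450,::-1]
cv2.imwrite("pics/scene21c.png",cv2.resize(a,None,fx=3,fy=3,interpolation=cv2.INTER_CUBIC))
a=vision.read_camera("top")[135:265,300:470,::-1]
cv2.imwrite("pics/top21c.png",cv2.resize(a,None,fx=4.6,fy=4.6,interpolation=cv2.INTER_CUBIC))
E
```

```text
22.78 [ 0.4423 -0.3473  0.1841] F [-0.54 -0.18 -0.38] op 0.045 q [-0.85  0.04  1.91  0.01  1.15 -0.83]
[[ 0.0227  0.9992  0.0314]
 [ 0.9994 -0.0218 -0.0285]
 [-0.0278  0.032  -0.9991]]
```

View pics/scene21c.png

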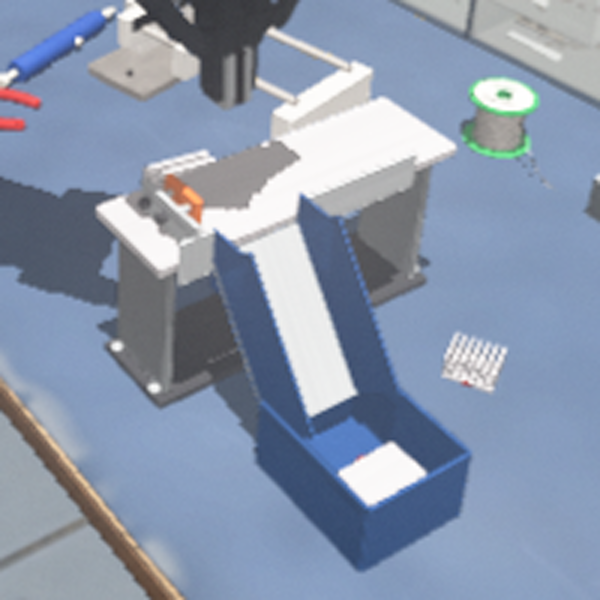

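View pics/top21c.png

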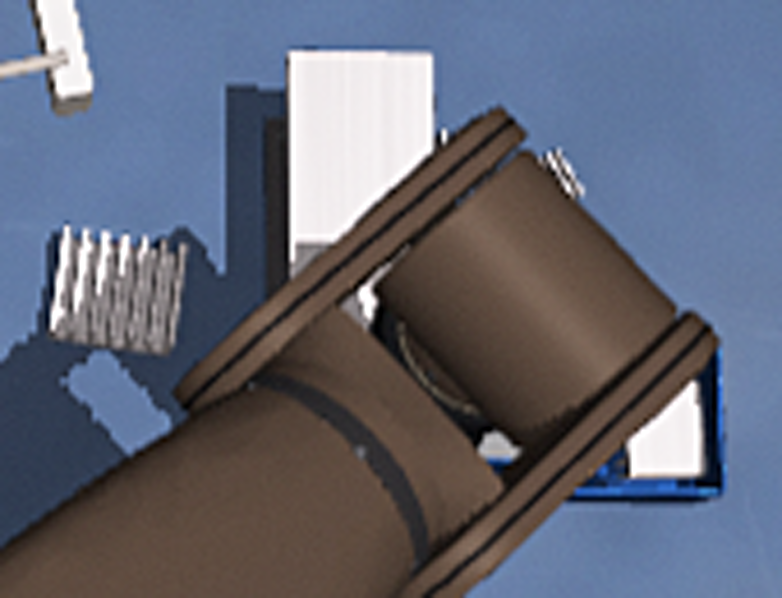

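The heat sink lies in the blue pocket, base up, at scene crop (383,473) and top crop (668,430). I'll lift a little further and check that it's at rest.

Emit:
jog_arm:
  series:
    - [0,0,-0.01,0]
    - [0,0,-0.01,0]
    - [0,0,-0.01,0]
    - [0,0,0,0]
    - [0,0,0,0]
    - [0,0,0,0]
    - [0,0,0,0]
    - [0,0,0,0]

```text
time: 23.55
eef_pos: [0.4399, -0.345, 0.2125]
tcp_rot: [0.715, 0.699, 0.001, 0.017]
contact_force: [0.8, -0.4, 0.1]
opening: 0.046
```

```bash
python3 - <<'E'
from h import *
import cv2
st()
A=vision.read_camera("scene")[:,:,::-1]
cv2.imwrite("pics/scene22.png",A)
b=cv2.resize(A[200:400,250:450],None,fx=3,fy=3,interpolation=cv2.INTER_CUBIC)
o=cv2.imread("pics/scene21c.png")
print('change in pocket',np.abs(b.astype(int)-o)[400:560,260:470].max())
E
```

```text
23.55 [ 0.4399 -0.345   0.2125] F [ 0.8  -0.43  0.08] op 0.046 q [-0.85  0.01  1.89  0.    1.21 -0.83]
[[ 0.0228  0.9994  0.0261]
 [ 0.9995 -0.0222 -0.0226]
 [-0.022   0.0266 -0.9994]]
change in pocket 6
```

View pics/scene22.png

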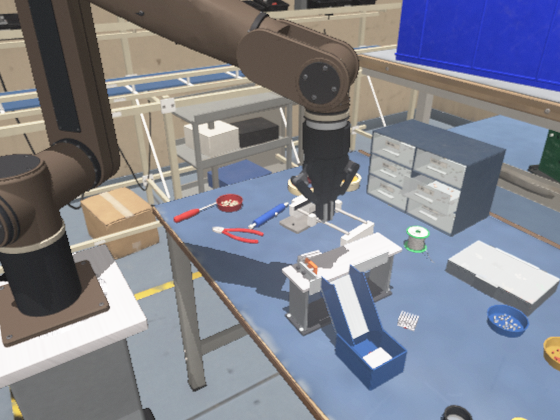

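The heat sink is at rest in the pocket, near (377,357). The side cutter (238,235) and the red dish (229,203) haven't moved, and the gripper is clear of everything.

```bash
python3 -c "
from plant import workorder
print(workorder.sign_off())"
```

```text
the job is handed in; nothing more can be done
None
```

The job is handed in at about 23.6 s: the heat sink lies at rest in the blue catch pocket, upside down with its base up. It landed that way on its own.

**Push to the stop:** I pushed the middle-sized heat sink along the ledge with the nearly closed fingers. The force peaked at about 7.5 N in the readings I took. That works out to about 1.0 to 1.4 mm of stop travel, held for more than a second. I then pushed it sideways through the mouth at about 2.5 N or less.

**Last checks:**
- The pocket image did not change between two pictures 0.7 s apart.
- The side cutter and red dish are where they were, and the gripper is clear of everything.

**Checks that disagreed or stayed uncertain:**
- **Fingertip height:** in the images the fingertips stood about 2 to 3 cm higher than the TCP reading and the 11 mm tip length imply. I set the pushing height from the camera and saw no contact with the ledge.
- **Stop travel:** the orange pad's shift in the images gave 1.5 to 1.8 mm, more than the force gave. Both are within one to two millimetres.
- **Tool tilt:** the tool leaned by up to 0.05 rad while pressing the stop, so the contact probably moved up towards the top of the heat sink. I saw no tipping of it in the pictures.

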